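Stack a test coupon and hold a contact probe on its mark

ROBOT

A 6-joint arm with a two-finger parallel gripper is mounted at the origin on the work surface. World frame = base frame: x ahead of the robot, y to its left, z up, the work surface at z = 0. Lengths are in m, angles in degrees, forces in N, time in s.
With the tool pointing down it reaches from about 0.35 to 0.875 m from the base axis. Payload 4.2 kg.
Tool frame: the origin (TCP) lies at the very end of the fingers, on their centre line; the grasp point (between the pads) lies 19 mm behind it; z points along the fingers, y is the line along which they close (so a half turn about z gives the same grasp; the last joint's range is limited). The gripper opens to 87 mm and grips with 3 to 60 N. Pads are 19 mm wide; open, the fingers measure 117 mm over their backs; the gripper's body (75 mm by 190 mm) begins 51 mm behind the grasp point.
Start: joints at [-61.673, 22.042, 0.453, 0, -68.411, -14.817], TCP at [0.146, -0.608, 0.223] pointing down, gripper open.
Joint ranges: [-179.83, 179.83], [-69.29, 118.12], [-61.27, 80.66], [-181.25, 117.63], [-171.15, -9.14], [-177.46, 177.46]. Speed limits (degrees/s): [159.86, 159.86, 180, 180, 180, 180].

INTERFACE

Orientations are given as a 3x3 rotation matrix whose columns are the frame's x, y, z axes.
In Python, from station import monitor, cams, ticket gives the robot as it stands.
- The arm moves only by the tool drive_tool, never from a script. Its argument "moves" is a list of rows, each an object with "delta_pos": the shift along the tool's x, y, z in mm, a list of three; "turn": the turn about the tool's z in rad; "claw": the opening, from 0 (shut) to 1 (fully open). A call has 1 to 12 rows; each row shifts and turns the commanded pose from where the row before left it, along the tool's axes as they then stand; what a row does not reach is not made up. A row lasts 1/8 s, in which the tool goes at most 62.5 mm and 10.7 degrees, less where a joint would pass 70% of its speed; a pose out of reach is approached as far as the arm can. A call is refused whole if a number of a shift passes 62.5 or a number of a turn 0.188, either way. A call with a gripper value outside its range is refused whole. The fingers move at their own pace and stop on an object; the grip force is fixed at half the most. Time passes only in rows, so rows that do not move let the fingers close. It gives the time, the measured TCP pose, the force, the opening and the grip force at its end, in the units of the state.
- monitor.sense(): the state, without advancing time (a new reading comes with each control period).
- cams.capture(name): name is "side" or "top" or "wrist"; returns a dict with "color" (480x640x3 uint8, red, green, blue), "range_z" (480x640 float32, m along the optical axis (not along the pixel's ray), 0 where there is no reading), "vertical_fov" (degrees; the focal length in pixels is half the picture's height over the tangent of half this angle, whatever the lens; pixels are square), "cx", "cy" (the principal point, pixels), "extrinsics" (4x4, takes a point from camera to world coordinates). Camera axes: x right, y down, z forward; pixel columns grow to the right and rows downward; lengths in m; the calibration is good to about 2 mm. A picture is of the moment at which its call begins.
- ticket.finish_job(): hands the job in; it is judged then, once.
The state is a dict: "time_s": time; "joints": joint angles; "joint_velocities": joint speeds; "effort": joint torques, N m; "tcp_pos": TCP position; "ee_rot": TCP orientation; "wrist_force": force on the tool from outside, world axes, zero at the start; "moment": the same for the moment, N m; "gripper_width": opening from 0.0 (shut) to 1.0 (fully open); "gripper_force": force on a finger pad.
Only numpy, scipy, OpenCV 4.12 (cv2) and the standard library are available. Lean on these libraries where they do the work, as an engineer would, in place of code of your own. Each camera call takes 0.05 s, during which the arm holds its last target. There are 200 camera calls.

TASK

Lay the green rubber pad centred on the round measuring stage, then the blue coupon centred on the pad with its yellow mark up. Then take the orange probe out of its leaning holder, stand it upright with its white sprung tip on the yellow mark, and finish while still holding it there, pressing gently so that the tip is pushed in about half of its travel. Leave the copper coupon, the spray bottle and the reagent jar where they are.

Things in the scene. Friction and masses are not known exactly. Their poses are not given: they have to be found in the camera images.
- stage: Fixed round measuring stage: a grey foot 116 mm across and 8 mm high carrying a bare aluminium plate 90 mm across whose flat top is 18 mm above the bench. Origin: centre of its underside, z up.
- pad: Loose green rubber pad, a plain disc 56 mm across and 12 mm thick, about 40 g, lying flat on the bench at the start. Origin: centre of its underside, z up.
- coupon: Loose blue painted metal coupon, a disc 50 mm across and 10 mm thick, about 150 g, lying flat on the bench with its marked face up. Origin: centre of its underside; z up; x points from the centre to the yellow mark.
- coupon_spot (a point): Centre of the yellow mark, a painted dot 12 mm across in the upper face of the blue coupon, 12 mm from the coupon's centre (10 mm above its underside).
- probe: Loose orange probe, 100 g, 124 mm long, leaning about 20 degrees in the holder. Origin: end of its tip when fully out; z runs from tip to top end. Along z: white sprung tip 6 mm across to 16 mm, steel round barrel 15 mm across to 62, black collar 26 mm across to 68, square orange grip 20 by 20 mm (sides face its x and y) to 118, black cap 16 mm across to 124 mm.
- plunger (a joint): Sprung tip of the probe: 0 fully out, growing as it is pushed into the probe, 0.014 m fully in. The spring pushes back with about 0.6 N at 0, 2.7 N half way and 4.8 N fully in; beyond that it is rigid.
- probe_point (a point): The rounded outer end of the sprung tip (moves with it).
- holder: Fixed holder: grey base 100 by 70 by 12 mm, white square tube 45 mm long, 16.5 mm inside, 24.5 mm outside, leaning 20 degrees to the holder's -x; its mouth's centre is at x -13, z 75 mm. The probe's collar rests on the mouth, its barrel is inside: draw it out along its own axis by 50 mm or more. Origin: centre of the underside, z up.
- spare: Bystander: loose copper-coloured coupon, disc 50 mm across and 10 mm thick, without a mark. Origin: centre of its underside.
- spray: Bystander: loose dark blue spray bottle with a white trigger head, 58 mm across, 163 mm high. Origin: centre of its underside.
- reagent: Bystander: loose amber jar with a blue cap, 56 mm across, 75 mm high. Origin: centre of its underside.

How it is judged (in metres and radians):
On the way, in this order (a step that is already met when the one before it is completed fails the run):
1. the pad lies flat and centred on the stage, let go (horizontal distance between pad and stage below 0.007 m and z of pad in the frame of stage between 0.0155 and 0.0205 m and angle between pad's own z axis and vertical below 0.06 rad and contact force between each of the arm, the fingers and pad below 0.05 N and linear speed of pad below 0.02 m/s), for 0.2 s.
2. the blue coupon lies flat and centred on the pad, mark up, let go (horizontal distance between pad and stage below 0.007 m and z of pad in the frame of stage between 0.0155 and 0.0205 m and angle between each of pad, coupon's own z axis and vertical below 0.06 rad and horizontal distance between coupon and pad below 0.007 m and z of coupon in the frame of stage between 0.0275 and 0.0325 m and contact force between each of the arm, the fingers and coupon below 0.05 N and linear speed of coupon below 0.02 m/s), for 0.2 s.
3. the probe is drawn out of the holder and held by the gripper (contact force between the fingers and probe above 0.5 N and contact force between holder and probe below 0.01 N and distance of probe from where it was at the start of the episode above 0.04 m), for 0.2 s.
At the end, for the whole second after the job is handed in: Pad flat within 7 mm of the stage centre, coupon flat, mark up, within 7 mm of the pad centre, robot off both; gripper holds the probe still, within 0.12 rad of upright, clear of the holder, its tip within 6 mm of the mark centre, pressing with 0.8 to 7 N, pushed in 3 to 11.5 mm (all of step 2 and horizontal distance between probe_point and coupon_spot below 0.006 m and angle between probe's own z axis and vertical below 0.12 rad and value of joint plunger between 0.003 and 0.0115 m and contact force between probe and coupon between 0.8 and 7 N and contact force between the fingers and probe above 0.5 N and contact force between holder and probe below 0.01 N and contact force between each of the arm, the fingers and pad below 0.05 N and linear speed of probe below 0.02 m/s); the arm keeps its last pose, push and grip.
It fails at once if the probe is pressed hard on the coupon (over 15 N) (contact force between probe and coupon above 15 N).
It fails at once if the copper coupon is disturbed (moved more than 15 mm) (distance of spare from where it was at the start of the episode above 0.015 m).
It fails at once if the spray bottle is disturbed (moved more than 15 mm) (distance of spray from where it was at the start of the episode above 0.015 m).
It fails at once if the reagent jar is disturbed (moved more than 15 mm) (distance of reagent from where it was at the start of the episode above 0.015 m).
It also fails if it takes over 62 s, if anything falls off the work surface, if the arm or the gripper's body presses on something with over 40 N, if the wrist force passes 120 N, or if a joint passes its speed limit or range.

## Working session

There is one attempt and no reset: what is moved stays moved. The work goes in short steps, Python scripts to look and compute and a tool call to move; the robot and the scene stay as the last step left them, time stands still between calls to the robot, and variables do not carry over. Pictures are saved under pics/ and viewed, at most 10 in all, crops included, and the job is handed in when it is done.

Besides the shell and the picture viewer there is one more tool, called after "Call:" by a JSON object that holds its "method" and its "body", one argument or row to a line. drive_tool: Moves the arm, as the interface text tells. Its arguments: {"type":"object","properties":{"moves":{"type":"array","items":{"type":"object","properties":{"delta_pos":{"type":"array","items":{"type":"number"}},"turn":{"type":"number"},"claw":{"type":"number"}}}}},"required":["moves"]}

```bash
ls; mkdir -p pics; python3 - <<'E'
from station import monitor,cams
import cv2,numpy as np
s=monitor.sense();print(s)
for n in("top","side"):
    c=cams.capture(n);cv2.imwrite(f"pics/{n}0.png",c["color"][:,:,::-1]);np.savez(f"pics/{n}0.npz",**c)
    print(n,c["vertical_fov"],c["cx"],c["cy"],np.round(c["extrinsics"],3).tolist())
E
```

```text
pics
{'time_s': 0.0, 'joints': array([-6.16716707e+01,  2.20913028e+01,  3.78544710e-01, -2.85702610e-02,
       -6.84108068e+01, -1.48154989e+01]), 'joint_velocities': array([0.01494387, 0.02071386, 0.00743575, 0.09844693, 0.03677516,
       0.01541758]), 'effort': array([-3.94519129e-04, -3.90663528e+01,  1.87408894e+01,  4.22021672e+00,
        1.08807659e-02, -2.03558011e-04]), 'tcp_pos': array([ 0.14590015, -0.60710472,  0.22144655]), 'ee_rot': array([[-9.72360560e-01, -2.33483538e-01, -6.15206640e-04],
       [-2.33484325e-01,  9.72358258e-01,  2.11832366e-03],
       [ 1.03607555e-04,  2.20341549e-03, -9.99997567e-01]]), 'wrist_force': array([ 0.79957102, -0.10644077,  0.35971227]), 'moment': array([ 0.02493388, -0.01187909,  0.05384282]), 'gripper_force': 0.0, 'gripper_width': 0.9963255448816112}
top 50.84858720714594 322.06475842911067 232.41545248996852 [[-0.012, -0.983, 0.183, 0.425], [-1.0, 0.013, 0.005, 0.021], [-0.008, -0.183, -0.983, 0.93], [0.0, 0.0, 0.0, 1.0]]
side 42.931841323373945 307.51502382121976 239.6324302621881 [[0.988, -0.127, 0.093, 0.515], [-0.157, -0.768, 0.621, -0.658], [-0.007, -0.628, -0.778, 0.948], [0.0, 0.0, 0.0, 1.0]]
```

View pics/top0.png

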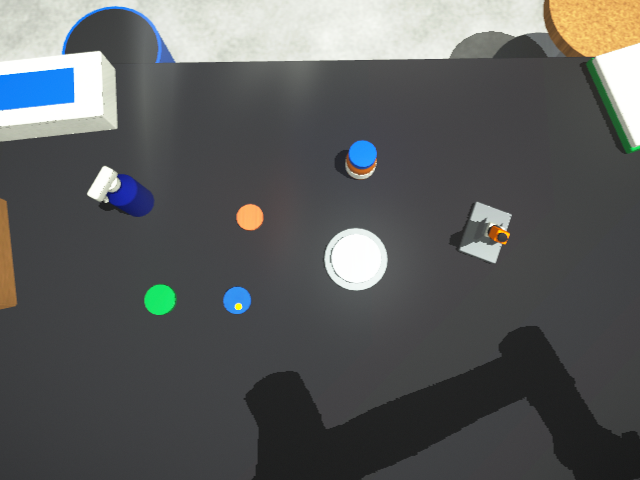

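View pics/side0.png

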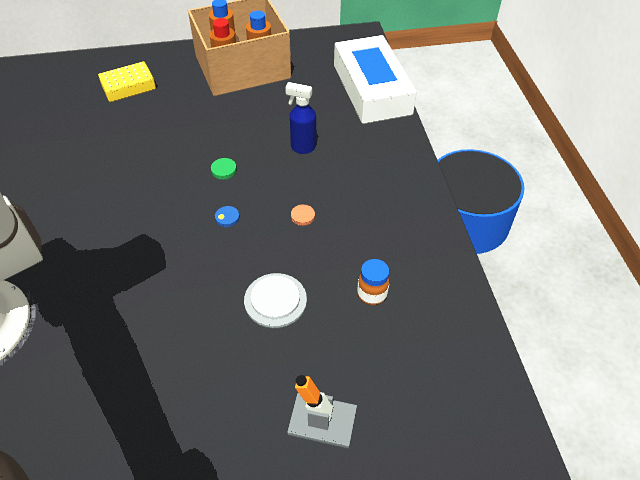

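Top view: pad (160,299), coupon (237,300) with mark (238,307), copper coupon (250,217), stage (356,258), holder (488,232), and the probe cap near (502,238). The side view shows the same layout, with the cap at (302,380). Next I measure.

```bash
cat >h.py <<'E'
import numpy as np,cv2
def f(c): return 240/np.tan(np.radians(float(c["vertical_fov"])/2))
def plane(c,uv,z):
    d=np.array([(uv[0]-c["cx"])/f(c),(uv[1]-c["cy"])/f(c),1]);E=c["extrinsics"]
    d=E[:3,:3]@d;o=E[:3,3];return o+d*(z-o[2])/d[2]
def cloud(c):
    v,u=np.mgrid[:480,:640];r=c["range_z"]
    p=np.stack([(u-c["cx"])/f(c)*r,(v-c["cy"])/f(c)*r,r],-1)
    return p@c["extrinsics"][:3,:3].T+c["extrinsics"][:3,3]
def blobs(c,lo,hi,amin=15):
    m=cv2.inRange(cv2.cvtColor(c["color"],cv2.COLOR_RGB2HSV),lo,hi)
    n,l,s,ce=cv2.connectedComponentsWithStats(m)
    return [(s[i,4],ce[i],l==i) for i in range(1,n) if s[i,4]>=amin]
E
python3 - <<'E'
from h import *
np.set_printoptions(precision=4,suppress=True)
C={"green":((50,120,80),(75,255,255),.012),"blue":((100,150,150),(115,255,255),.010),"yel":((22,150,150),(35,255,255),.010),"org":((5,120,120),(21,255,255),.01),"stage":((0,0,185),(179,60,255),.018)}
for n in("top","side"):
    c=dict(np.load(f"pics/{n}0.npz"));P=cloud(c)
    for k,(lo,hi,z) in C.items():
        for a,ce,m in blobs(c,lo,hi):
            p=plane(c,ce,z)
            if .2<p[0]<.9 and abs(p[1])<.6: print(n,k,a,ce,p[:2],"medz",np.median(P[m][:,2]), "size",2*np.sqrt(a/np.pi)/f(c)*np.median(c["range_z"][m]))
    # heights cloud around holder
    m=(P[...,2]>.06)&(P[...,1]<-.2)&(P[...,1]>-.4)&(P[...,0]>.3)&(P[...,0]<.65)&(c["range_z"]>0)
    Q=P[m];print("holder hi",len(Q),Q.mean(0),np.linalg.svd(Q-Q.mean(0))[2][0] if len(Q)<5000 else '')
    for z in np.arange(.06,.17,.01):
        q=Q[(Q[:,2]>z)&(Q[:,2]<z+.01)]
        if len(q):print(round(z,2),len(q),q.mean(0)[:2],q.min(0)[:2],q.max(0)[:2])
    m=(P[...,2]>.009)&(P[...,2]<.015)&(P[...,1]<-.2)&(P[...,1]>-.4)&(P[...,0]>.3)&(P[...,0]<.65)
    print("base",[cv2.minAreaRect(P[m][:,:2].astype(np.float32))])
E
```

```text
top green 655 [610.3542 108.916 ] [ 0.8309 -0.5334] medz 0.012363579583747453 size 0.055758435639252424
top green 816 [159.9314 299.2108] [0.477  0.3208] medz 0.010694904389314086 size 0.0584497041022961
top blue 2561 [36.3916 88.4182] [0.8922 0.5844] medz 0.0703638195448214 size 0.10499390365594555
top blue 611 [362.3584 153.4075] [ 0.7488 -0.053 ] medz 0.07399356760548159 size 0.049537769999399225
top blue 553 [236.5986 299.4684] [0.4749 0.1822] medz 0.008862142179310362 size 0.0481535655309738
top yel 27 [237.963  306.2222] [0.4628 0.1795] medz 0.00938917541755624 size 0.010605012202627032
top org 152 [360.2368 168.1316] [ 0.7196 -0.0481] medz 0.04655866249154045 size 0.025355238003430758
top org 580 [249.519  216.8914] [0.6277 0.1609] medz 0.008840569436403156 size 0.05080746314180353
top org 168 [497.2202 233.875 ] [ 0.5893 -0.2979] medz 0.11551565909483652 size 0.023922474570625827
top stage 2523 [624.3448  84.0313] [ 0.8791 -0.5626] medz 0.037153844195525365 size 0.10753703435422361
top stage 633 [103.4818 183.425 ] [0.6941 0.4353] medz 0.16040391953945177 size 0.0450747633871
[... 2387 characters left out ...]
e 0.07901661544407378
holder hi 787 [ 0.5761 -0.2733  0.0977] [ 0.3534 -0.1933 -0.9153]
0.06 140 [ 0.5879 -0.2804] [ 0.5669 -0.295 ] [ 0.6097 -0.2608]
0.07 118 [ 0.5844 -0.2776] [ 0.567  -0.2878] [ 0.5983 -0.2625]
0.08 86 [ 0.5812 -0.2756] [ 0.5646 -0.2826] [ 0.5925 -0.2637]
0.09 73 [ 0.5768 -0.2739] [ 0.5605 -0.2807] [ 0.5874 -0.2622]
0.1 77 [ 0.5735 -0.2727] [ 0.5565 -0.2791] [ 0.5838 -0.2614]
0.11 73 [ 0.5705 -0.2711] [ 0.5538 -0.278 ] [ 0.5804 -0.2606]
0.12 123 [ 0.5654 -0.268 ] [ 0.5526 -0.2774] [ 0.5776 -0.255 ]
0.13 97 [ 0.5639 -0.264 ] [ 0.5548 -0.2743] [ 0.5746 -0.2549]
base [((0.5924445986747742, -0.27565842866897583), (0.07109932601451874, 0.09994570165872574), 67.74861907958984)]
```

Call:
{"method": "drive_tool", "body": {
  "moves": [
    {"turn":0.118},
    {"turn":0.118},
    {"delta_pos":[-41,45,0]},
    {"delta_pos":[-41,45,0]},
    {"delta_pos":[-41,45,0]},
    {"delta_pos":[-41,45,0]},
    {"delta_pos":[-41,45,0]},
    {"delta_pos":[-41,45,0]},
    {"delta_pos":[-41,45,0]},
    {"delta_pos":[-41,45,0]}
  ]
}}

```text
invalid input
```

Call:
{"method": "drive_tool", "body": {
  "moves": [
    {"delta_pos":[0,57,0]},
    {"delta_pos":[0,57,0]},
    {"delta_pos":[0,57,0]},
    {"delta_pos":[0,57,0]},
    {"delta_pos":[0,57,0]},
    {"delta_pos":[0,57,0]},
    {"delta_pos":[0,57,0]},
    {"delta_pos":[0,57,0]},
    {"delta_pos":[0,57,0]},
    {"delta_pos":[0,50,0]},
    {}
  ]
}}

```text
invalid input
```

```bash
python3 - <<'E'
from station import monitor,cams
from h import *
np.set_printoptions(precision=4,suppress=True)
s=monitor.sense();print(s["tcp_pos"],s["ee_rot"],s["joints"])
c=cams.capture("wrist");cv2.imwrite("pics/w1.png",c["color"][:,:,::-1]);np.savez("pics/w1.npz",**c)
P=cloud(c)
for a,ce,m in blobs(c,(50,120,80),(75,255,255),100): print("pad",a,ce,plane(c,ce,.012),np.median(P[m],0))
for a,ce,m in blobs(c,(100,150,150),(115,255,255),100): print("blue",a,ce,plane(c,ce,.010),np.median(P[m],0))
E
```

```text
[ 0.1459 -0.6072  0.2216] [[-0.9724 -0.2334 -0.0006]
 [-0.2334  0.9724  0.0019]
 [ 0.0001  0.0019 -1.    ]] [-61.6742  22.0873   0.3889  -0.0233 -68.4113 -14.8173]
```

Call:
{"method": "drive_tool", "body": {
  "moves": [
    {"delta_pos":[0,0,0],"turn":0.118,"claw":1},
    {"delta_pos":[0,0,0],"turn":0.118,"claw":1},
    {"delta_pos":[-41,45,0],"turn":0,"claw":1},
    {"delta_pos":[-41,45,0],"turn":0,"claw":1},
    {"delta_pos":[-41,45,0],"turn":0,"claw":1},
    {"delta_pos":[-41,45,0],"turn":0,"claw":1},
    {"delta_pos":[-41,45,0],"turn":0,"claw":1},
    {"delta_pos":[-41,45,0],"turn":0,"claw":1},
    {"delta_pos":[-41,45,0],"turn":0,"claw":1},
    {"delta_pos":[-41,45,0],"turn":0,"claw":1}
  ]
}}

```text
time_s: 1.4
tcp_pos: [0.4751, -0.246, 0.2225]
ee_rot: [[-1.0, -0.0, -0.0], [-0.0, 1.0, -0.0], [0.0, -0.0, -1.0]]
wrist_force: [2.1, -0.3, -0.1]
gripper_width: 1.002
gripper_force: 0.0
```

Call:
{"method": "drive_tool", "body": {
  "moves": [
    {"delta_pos":[0,52,0],"turn":0,"claw":1},
    {"delta_pos":[0,52,0],"turn":0,"claw":1},
    {"delta_pos":[0,52,0],"turn":0,"claw":1},
    {"delta_pos":[0,52,0],"turn":0,"claw":1},
    {"delta_pos":[0,0,0],"turn":0,"claw":1}
  ]
}}

```text
time_s: 2.02
tcp_pos: [0.474, -0.037, 0.2226]
ee_rot: [[-1.0, -0.005, 0.0], [-0.005, 1.0, 0.0], [-0.0, 0.0, -1.0]]
wrist_force: [-0.1, -0.9, 0.1]
gripper_width: 1.0
gripper_force: 0.0
```

```bash
python3 - <<'E'
from station import monitor,cams
from h import *
np.set_printoptions(precision=4,suppress=True)
s=monitor.sense();print(s["tcp_pos"])
c=cams.capture("wrist");cv2.imwrite("pics/w1.png",c["color"][:,:,::-1]);np.savez("pics/w1.npz",**c)
print(c["extrinsics"],c["vertical_fov"])
for a,ce,m in blobs(c,(0,0,185),(179,60,255),300):
    P=cloud(c)[m]; print(a,ce,plane(c,ce,.018),np.median(P,0))
E
```

```text
[ 0.474  -0.037   0.2226]
[[-0.005   0.9521  0.3058  0.3878]
 [ 1.      0.0042  0.0033 -0.0381]
 [ 0.0019  0.3059 -0.9521  0.3852]
 [ 0.      0.      0.      1.    ]] 64.69801164042485
8621 [316.0065 266.2776] [ 0.5374 -0.0347  0.018 ] [ 0.538  -0.0348  0.0177]
1631 [ 96.6462 279.8357] [ 0.5538 -0.2659  0.018 ] [ 0.5573 -0.2709  0.0119]
439 [485.5103 328.5399] [0.6106 0.153  0.018 ] [0.615  0.1574 0.0105]
9805 [312.5762 359.3649] [ 0.6512 -0.0378  0.018 ] [ 0.4416 -0.0381  0.3099]
755 [303.9139 399.4609] [ 0.7066 -0.0478  0.018 ] [ 0.6996 -0.0476  0.0232]
```

View pics/w1.png

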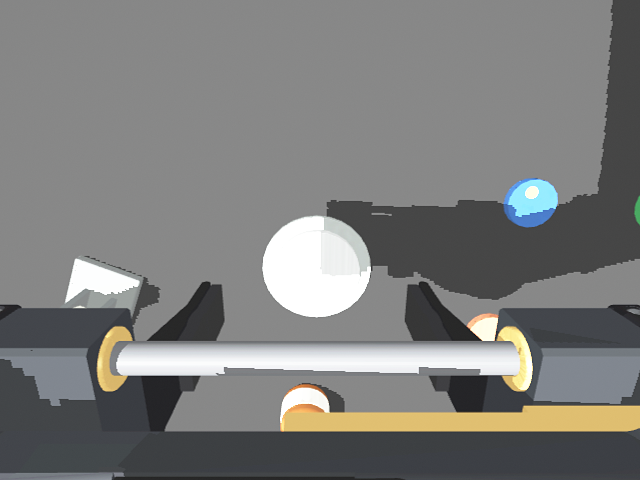

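Wrist view: stage at (316,266), holder at (105,285), blue coupon at (530,203). Next I fit the stage circle from depth, then move to the pad.

```bash
cat >>h.py <<'E'
def top_at(c,xy,r,z,tol=.0035):
    "disc top: depth points within tol of height z near xy -> min enclosing circle, area-centroid"
    P=cloud(c);m=(np.abs(P[...,2]-z)<tol)&(np.hypot(P[...,0]-xy[0],P[...,1]-xy[1])<r)&(c["range_z"]>0)
    q=P[m][:,:2].astype(np.float32)
    if len(q)<20: return None
    mm=np.zeros((480,640),np.uint8);mm[m]=255;M=cv2.moments(mm,True)
    return cv2.minEnclosingCircle(q),plane(c,(M["m10"]/M["m00"],M["m01"]/M["m00"]),z)[:2],len(q)
E
python3 - <<'E'
from h import *
for n in("top0","side0","w1"):
    c=dict(np.load(f"pics/{n}.npz"))
    print(n,"stage",top_at(c,(.545,-.037),.055,.018,.003));print(" pad",top_at(c,(.477,.32),.04,.012));print(" coup",top_at(c,(.475,.182),.04,.010))
E
```

```text
top0 stage (((0.5471428632736206, -0.035968631505966187), 0.04490574449300766), array([ 0.54691239, -0.03620799]), 1659)
 pad (((0.47737276554107666, 0.32167038321495056), 0.028357138857245445), array([0.47718785, 0.32111006]), 698)
 coup (((0.47414204478263855, 0.18191996216773987), 0.024994920939207077), array([0.47397803, 0.18128181]), 544)
side0 stage (((0.5476811528205872, -0.03467051312327385), 0.046266961842775345), array([ 0.54639106, -0.03645281]), 1416)
 pad (((0.47644415497779846, 0.3234139084815979), 0.030254952609539032), array([0.47685523, 0.32143393]), 339)
 coup (((0.474332720041275, 0.18387220799922943), 0.026975955814123154), array([0.4737676 , 0.18189397]), 334)
w1 stage (((0.5442008376121521, -0.03388427197933197), 0.04517453536391258), array([ 0.54241005, -0.03378286]), 5290)
 pad None
 coup (((0.47095856070518494, 0.18354812264442444), 0.02559184655547142), array([0.47041897, 0.18311259]), 1921)
```

Call:
{"method": "drive_tool", "body": {
  "moves": [
    {"delta_pos":[0,60,0],"turn":0,"claw":1},
    {"delta_pos":[0,60,0],"turn":0,"claw":1},
    {"delta_pos":[0,60,0],"turn":0,"claw":1},
    {"delta_pos":[0,60,0],"turn":0,"claw":1},
    {"delta_pos":[0,60,0],"turn":0,"claw":1},
    {"delta_pos":[0,56,30],"turn":0,"claw":1},
    {"delta_pos":[0,0,40],"turn":0,"claw":1},
    {"delta_pos":[0,0,0],"turn":0,"claw":1}
  ]
}}

```text
time_s: 3.08
tcp_pos: [0.473, 0.313, 0.1495]
ee_rot: [[-1.0, 0.002, -0.006], [0.002, 1.0, -0.006], [0.006, -0.006, -1.0]]
wrist_force: [1.2, -0.7, 0.3]
gripper_width: 1.003
gripper_force: 0.0
```

```bash
python3 - <<'E'
from station import monitor,cams
from h import *
s=monitor.sense();print(s["tcp_pos"],s["ee_rot"])
c=cams.capture("wrist");np.savez("pics/w2.npz",**c)
print("pad",top_at(c,(.477,.32),.04,.012));print(" coup",top_at(c,(.475,.182),.04,.010))
for a,ce,m in blobs(c,(50,120,40),(75,255,255),300): print(a,plane(c,ce,.012))
E
```

```text
[0.47299526 0.31297157 0.14949769] [[-0.99997952  0.00155348 -0.00620933]
 [ 0.00159335  0.99997811 -0.00642131]
 [ 0.00619922 -0.00643107 -0.9999601 ]]
pad (((0.4739755690097809, 0.32367610931396484), 0.02803654596209526), array([0.47302811, 0.3236269 ]), 3432)
 coup (((0.47139590978622437, 0.18392546474933624), 0.025394689291715622), array([0.47026288, 0.18442785]), 2749)
2581 [0.47871029 0.32321596 0.012     ]
```

Call:
{"method": "drive_tool", "body": {
  "moves": [
    {"delta_pos":[-2,10,50],"turn":0,"claw":1},
    {"delta_pos":[0,0,50],"turn":0,"claw":1},
    {"delta_pos":[0,0,30],"turn":0,"claw":1},
    {"delta_pos":[0,0,8],"turn":0,"claw":1},
    {"delta_pos":[0,0,0],"turn":0,"claw":1},
    {"delta_pos":[0,0,0],"turn":0,"claw":1}
  ]
}}

```text
time_s: 3.88
tcp_pos: [0.4775, 0.3262, 0.0172]
ee_rot: [[-1.0, 0.0, 0.003], [0.0, 1.0, 0.003], [-0.003, 0.003, -1.0]]
wrist_force: [0.4, 0.1, -0.3]
gripper_width: 1.0
gripper_force: 0.0
```

Call:
{"method": "drive_tool", "body": {
  "moves": [
    {"delta_pos":[1,-3,8],"turn":0,"claw":1},
    {"delta_pos":[0,0,5],"turn":0,"claw":1},
    {"delta_pos":[0,0,0],"turn":0,"claw":0.6},
    {"delta_pos":[0,0,0],"turn":0,"claw":0.45},
    {"delta_pos":[0,0,0],"turn":0,"claw":0.45},
    {"delta_pos":[0,0,0],"turn":0,"claw":0.45},
    {"delta_pos":[0,0,0],"turn":0,"claw":0.45}
  ]
}}

```text
time_s: 4.75
tcp_pos: [0.4753, 0.3225, 0.0022]
ee_rot: [[-1.0, 0.0, 0.0], [0.0, 1.0, 0.0], [-0.0, 0.0, -1.0]]
wrist_force: [-0.0, 1.0, -0.1]
gripper_width: 0.632
gripper_force: 30.0
```

Call:
{"method": "drive_tool", "body": {
  "moves": [
    {"delta_pos":[0,0,-40],"turn":0,"claw":0.45},
    {"delta_pos":[0,0,-40],"turn":0,"claw":0.45},
    {"delta_pos":[-10,-50,0],"turn":0,"claw":0.45},
    {"delta_pos":[-10,-51,0],"turn":0,"claw":0.45},
    {"delta_pos":[-10,-51,0],"turn":0,"claw":0.45},
    {"delta_pos":[-10,-51,0],"turn":0,"claw":0.45},
    {"delta_pos":[-10,-51,0],"turn":0,"claw":0.45},
    {"delta_pos":[-10,-51,0],"turn":0,"claw":0.45},
    {"delta_pos":[-10,-40,0],"turn":0,"claw":0.45},
    {"delta_pos":[0,-12,25],"turn":0,"claw":0.45},
    {"delta_pos":[0,0,20],"turn":0,"claw":0.45},
    {"delta_pos":[0,0,0],"turn":0,"claw":0.45}
  ]
}}

```text
time_s: 6.25
tcp_pos: [0.5438, -0.0353, 0.0356]
ee_rot: [[-1.0, 0.001, -0.004], [0.001, 1.0, -0.001], [0.004, -0.001, -1.0]]
wrist_force: [-0.1, -0.2, -0.5]
gripper_width: 0.635
gripper_force: 30.0
```

Call:
{"method": "drive_tool", "body": {
  "moves": [
    {"delta_pos":[0,0,0],"turn":0,"claw":0.45},
    {"delta_pos":[0,0,0],"turn":0,"claw":0.45}
  ]
}}

```text
time_s: 6.5
tcp_pos: [0.5458, -0.0342, 0.038]
ee_rot: [[-1.0, -0.0, 0.002], [-0.0, 1.0, 0.0], [-0.002, 0.0, -1.0]]
wrist_force: [0.2, -0.2, -0.3]
gripper_width: 0.633
gripper_force: 30.0
```

Good. Descend 17 mm, release, lift.

Call:
{"method": "drive_tool", "body": {
  "moves": [
    {"delta_pos":[0,0,10],"turn":0,"claw":0.45},
    {"delta_pos":[0,0,6],"turn":0,"claw":0.45},
    {"delta_pos":[0,0,0],"turn":0,"claw":0.45},
    {"delta_pos":[0,0,0],"turn":0,"claw":0.45},
    {"delta_pos":[0,0,0],"turn":0,"claw":0.45}
  ]
}}

```text
time_s: 7.12
tcp_pos: [0.5451, -0.0347, 0.021]
ee_rot: [[-1.0, 0.0, 0.0], [0.0, 1.0, 0.0], [-0.0, 0.0, -1.0]]
wrist_force: [0.1, 1.8, -0.6]
gripper_width: 0.634
gripper_force: 30.0
```

Call:
{"method": "drive_tool", "body": {
  "moves": [
    {"delta_pos":[0,0,0],"turn":0,"claw":1},
    {"delta_pos":[0,0,0],"turn":0,"claw":1},
    {"delta_pos":[0,0,0],"turn":0,"claw":1},
    {"delta_pos":[0,0,-40],"turn":0,"claw":1},
    {"delta_pos":[0,0,-60],"turn":0,"claw":1},
    {"delta_pos":[36,0,-60],"turn":0,"claw":1},
    {"delta_pos":[36,0,0],"turn":0,"claw":1},
    {"delta_pos":[0,0,0],"turn":0,"claw":1},
    {"delta_pos":[0,0,0],"turn":0,"claw":1}
  ]
}}

```text
time_s: 8.25
tcp_pos: [0.4774, -0.0347, 0.1748]
ee_rot: [[-1.0, -0.0, 0.001], [-0.0, 1.0, -0.0], [-0.001, -0.0, -1.0]]
wrist_force: [-0.7, -0.2, -0.5]
gripper_width: 1.001
gripper_force: 0.0
```

```bash
python3 - <<'E'
from station import monitor,cams
from h import *
s=monitor.sense();print(s["tcp_pos"],s["gripper_width"])
c=cams.capture("wrist");np.savez("pics/w3.npz",**c);cv2.imwrite("pics/w3.png",c["color"][:,:,::-1])
print("pad",top_at(c,(.545,-.035),.05,.030));print("stage foot",top_at(c,(.545,-.035),.062,.008,.003));print("plate",top_at(c,(.545,-.035),.055,.018,.003));print("coup",top_at(c,(.475,.182),.04,.010))
for a,ce,m in blobs(c,(50,120,40),(75,255,255),300): print(a,plane(c,ce,.030),np.median(cloud(c)[m],0))
E
```

```text
[ 0.4774053  -0.03465292  0.17480186] 1.0005331757756308
pad (((0.5438462495803833, -0.03394704312086105), 0.0284002386033535), array([ 0.54255991, -0.0343575 ]), 2790)
stage foot (((0.5445537567138672, -0.033897317945957184), 0.0583120696246624), array([ 0.5321307 , -0.03397299]), 3792)
plate (((0.5445290803909302, -0.03382931277155876), 0.045285459607839584), array([ 0.53821952, -0.03363492]), 3809)
coup (((0.47112882137298584, 0.1834205687046051), 0.025947432965040207), array([0.47040983, 0.18285541]), 2503)
1236 [ 0.52888391 -0.03004198  0.03      ] [ 0.52880518 -0.03041185  0.03018797]
```

Call:
{"method": "drive_tool", "body": {
  "moves": [
    {"delta_pos":[0,54,0],"turn":0,"claw":1},
    {"delta_pos":[5,54,0],"turn":0,"claw":1},
    {"delta_pos":[0,54,0],"turn":0,"claw":1},
    {"delta_pos":[0,46,30],"turn":0,"claw":1},
    {"delta_pos":[0,10,40],"turn":0,"claw":1},
    {"delta_pos":[0,0,50],"turn":0,"claw":1},
    {"delta_pos":[0,0,30],"turn":0,"claw":1},
    {"delta_pos":[0,0,0],"turn":0,"claw":1},
    {"delta_pos":[0,0,0],"turn":0,"claw":1},
    {"delta_pos":[0,0,0],"turn":0,"claw":1}
  ]
}}

```text
time_s: 9.55
tcp_pos: [0.4732, 0.1841, 0.026]
ee_rot: [[-1.0, 0.0, 0.003], [0.0, 1.0, 0.002], [-0.003, 0.002, -1.0]]
wrist_force: [-0.7, 0.2, 0.5]
gripper_width: 0.999
gripper_force: 0.0
```

Call:
{"method": "drive_tool", "body": {
  "moves": [
    {"delta_pos":[1,-1,13],"turn":0,"claw":1},
    {"delta_pos":[0,0,10],"turn":0,"claw":1},
    {"delta_pos":[0,0,0],"turn":0,"claw":0.6},
    {"delta_pos":[0,0,0],"turn":0,"claw":0.4},
    {"delta_pos":[0,0,0],"turn":0,"claw":0.4},
    {"delta_pos":[0,0,0],"turn":0,"claw":0.4},
    {"delta_pos":[0,0,0],"turn":0,"claw":0.4}
  ]
}}

```text
time_s: 10.42
tcp_pos: [0.4711, 0.1825, 0.0017]
ee_rot: [[-1.0, 0.0, 0.0], [0.0, 1.0, 0.0], [-0.0, 0.0, -1.0]]
wrist_force: [0.4, 0.4, -0.7]
gripper_width: 0.565
gripper_force: 30.0
```

Call:
{"method": "drive_tool", "body": {
  "moves": [
    {"delta_pos":[0,0,-40],"turn":0,"claw":0.4},
    {"delta_pos":[0,0,-50],"turn":0,"claw":0.4},
    {"delta_pos":[-15,-45,0],"turn":0,"claw":0.4},
    {"delta_pos":[-15,-45,0],"turn":0,"claw":0.4},
    {"delta_pos":[-15,-45,0],"turn":0,"claw":0.4},
    {"delta_pos":[-15,-45,0],"turn":0,"claw":0.4},
    {"delta_pos":[-12,-37,0],"turn":0,"claw":0.4},
    {"delta_pos":[0,0,25],"turn":0,"claw":0.4},
    {"delta_pos":[0,0,20],"turn":0,"claw":0.4},
    {"delta_pos":[0,0,0],"turn":0,"claw":0.4},
    {"delta_pos":[0,0,0],"turn":0,"claw":0.4},
    {"delta_pos":[0,0,0],"turn":0,"claw":0.4}
  ]
}}

```text
time_s: 11.92
tcp_pos: [0.5437, -0.0343, 0.0476]
ee_rot: [[-1.0, -0.0, 0.002], [-0.0, 1.0, 0.0], [-0.002, 0.0, -1.0]]
wrist_force: [-0.2, -0.3, -1.5]
gripper_width: 0.564
gripper_force: 30.0
```

Call:
{"method": "drive_tool", "body": {
  "moves": [
    {"delta_pos":[0,0,9],"turn":0,"claw":0.4},
    {"delta_pos":[0,0,6],"turn":0,"claw":0.4},
    {"delta_pos":[0,0,0],"turn":0,"claw":0.4},
    {"delta_pos":[0,0,0],"turn":0,"claw":0.4},
    {"delta_pos":[0,0,0],"turn":0,"claw":0.4}
  ]
}}

```text
time_s: 12.55
tcp_pos: [0.5428, -0.0346, 0.0316]
ee_rot: [[-1.0, 0.0, -0.0], [0.0, 1.0, 0.0], [0.0, 0.0, -1.0]]
wrist_force: [-1.3, 1.6, 1.1]
gripper_width: 0.562
gripper_force: 30.0
```

Call:
{"method": "drive_tool", "body": {
  "moves": [
    {"delta_pos":[0,0,0],"turn":0,"claw":0.8},
    {"delta_pos":[0,0,0],"turn":0,"claw":0.9},
    {"delta_pos":[0,0,0],"turn":0,"claw":0.9},
    {"delta_pos":[0,0,-30],"turn":0,"claw":1},
    {"delta_pos":[0,0,-60],"turn":0,"claw":1},
    {"delta_pos":[36,0,-50],"turn":0,"claw":1},
    {"delta_pos":[36,0,-30],"turn":0,"claw":1},
    {"delta_pos":[0,0,0],"turn":0,"claw":1},
    {"delta_pos":[0,0,0],"turn":0,"claw":1}
  ]
}}

```text
time_s: 13.68
tcp_pos: [0.4711, -0.0346, 0.2014]
ee_rot: [[-1.0, 0.0, 0.0], [0.0, 1.0, 0.0], [-0.0, 0.0, -1.0]]
wrist_force: [-0.9, 0.4, -0.8]
gripper_width: 1.002
gripper_force: 0.0
```

```bash
cat >chk.py <<'E'
from station import monitor,cams
from h import *
s=monitor.sense();print(s["tcp_pos"],s["gripper_width"])
for n in("wrist","top","side"):
    c=cams.capture(n);np.savez(f"pics/{n}4.npz",**c);cv2.imwrite(f"pics/{n}4.png",c["color"][:,:,::-1])
    print(n,"coup",top_at(c,(.545,-.035),.05,.040,.003));print("plate",top_at(c,(.545,-.035),.055,.018,.003))
    for a,ce,m in blobs(c,(18,60,100),(38,255,255),10):
        p=plane(c,ce,.040)
        if np.hypot(p[0]-.545,p[1]+.035)<.04: print(" mark",a,ce,p)
E
python3 chk.py
```

```text
[ 0.47108302 -0.03460354  0.20141775] 1.002429079395037
wrist coup (((0.5427868962287903, -0.03405652940273285), 0.02526955120265484), array([ 0.54167229, -0.03425585]), 2014)
plate (((0.5443956851959229, -0.03369486704468727), 0.045336946845054626), array([ 0.53808317, -0.03348899]), 3269)
 mark 111 [311.3963964  280.55855856] [ 0.53124577 -0.03719858  0.04      ]
top coup None
plate None
side coup (((0.5456486940383911, -0.034808676689863205), 0.025735868141055107), array([ 0.54474463, -0.03575076]), 463)
plate (((0.5468533039093018, -0.03401222079992294), 0.04580821469426155), array([ 0.54729222, -0.04326965]), 778)
 mark 34 [267.         290.64705882] [ 0.53353671 -0.03724216  0.04      ]
```

View pics/wrist4.png

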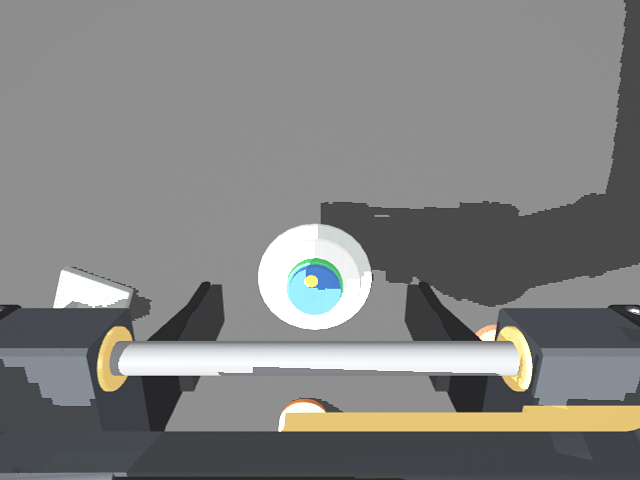

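The stack sits centred: coupon at (315,285), mark at (311,281), inside the green rim. Now turn the tool to the lean plane and look at the holder.

Call:
{"method": "drive_tool", "body": {
  "moves": [
    {"delta_pos":[0,0,-20],"turn":-0.17,"claw":1},
    {"delta_pos":[0,0,0],"turn":-0.17,"claw":1},
    {"delta_pos":[0,0,0],"turn":-0.17,"claw":1},
    {"delta_pos":[0,0,0],"turn":-0.17,"claw":1},
    {"delta_pos":[0,0,0],"turn":-0.17,"claw":1},
    {"delta_pos":[0,0,0],"turn":-0.17,"claw":1},
    {"delta_pos":[0,0,0],"turn":-0.163,"claw":1}
  ]
}}

```text
time_s: 14.7
tcp_pos: [0.4713, -0.0347, 0.2203]
ee_rot: [[-0.373, -0.928, -0.003], [-0.928, 0.373, -0.001], [0.002, 0.002, -1.0]]
wrist_force: [0.5, -1.6, -0.2]
gripper_width: 1.001
gripper_force: 0.0
```

Call:
{"method": "drive_tool", "body": {
  "moves": [
    {"delta_pos":[47,-36,0],"turn":0,"claw":1},
    {"delta_pos":[47,-36,0],"turn":0,"claw":1},
    {"delta_pos":[47,-36,0],"turn":0,"claw":1},
    {"delta_pos":[47,-36,0],"turn":0,"claw":1},
    {"delta_pos":[47,-36,0],"turn":0,"claw":1},
    {"delta_pos":[0,0,0],"turn":0,"claw":1},
    {"delta_pos":[0,0,0],"turn":0,"claw":1}
  ]
}}

```text
time_s: 15.58
tcp_pos: [0.5484, -0.3205, 0.2196]
ee_rot: [[-0.379, -0.925, -0.003], [-0.925, 0.379, 0.001], [0.0, 0.003, -1.0]]
wrist_force: [-0.1, 0.1, 0.7]
gripper_width: 0.997
gripper_force: 0.0
```

```bash
python3 - <<'E'
from station import monitor,cams
from h import *
np.set_printoptions(precision=4,suppress=True)
s=monitor.sense();print(s["tcp_pos"],s["ee_rot"][:,1])
c=cams.capture("wrist");np.savez("pics/w5.npz",**c);cv2.imwrite("pics/w5.png",c["color"][:,:,::-1])
P=cloud(c);near=(np.hypot(P[...,0]-.585,P[...,1]+.27)<.09)&(c["range_z"]>0)
m=near&(P[...,2]>.009)&(P[...,2]<.015);print("base",cv2.minAreaRect(P[m][:,:2].astype(np.float32)))
for z in np.arange(.06,.15,.01):
    q=P[near&(P[...,2]>z)&(P[...,2]<z+.01)]
    if len(q):
        r=cv2.minAreaRect(q[:,:2].astype(np.float32));print(round(z,2),len(q),q.mean(0),r)
E
```

```text
[ 0.5484 -0.3205  0.2196] [-0.9253  0.3792  0.0033]
base ((0.5902571678161621, -0.27563172578811646), (0.0700417309999466, 0.10007046908140182), 67.82373809814453)
0.06 458 [ 0.5855 -0.2818  0.0631] ((0.5854582190513611, -0.27324503660202026), (0.03617289289832115, 0.03464168682694435), 67.75039672851562)
0.07 264 [ 0.5813 -0.2784  0.0757] ((0.5801839828491211, -0.27162426710128784), (0.02474958822131157, 0.025877712294459343), 68.8570556640625)
0.08 248 [ 0.578  -0.2772  0.0845] ((0.5761957764625549, -0.27142274379730225), (0.02216467633843422, 0.02585310861468315), 66.62540435791016)
0.09 200 [ 0.5734 -0.2753  0.0951] ((0.5743033289909363, -0.2746495008468628), (0.028999537229537964, 0.014314316213130951), 18.61949348449707)
0.1 215 [ 0.5701 -0.2738  0.1052] ((0.5711469054222107, -0.2727636694908142), (0.02855048142373562, 0.01586923561990261), 21.8035831451416)
0.11 238 [ 0.567  -0.2727  0.1151] ((0.5674628019332886, -0.2723195552825928), (0.028548119589686394, 0.014724900014698505), 19.458864212036133)
0.12 347 [ 0.5624 -0.2703  0.1256] ((0.5629875063896179, -0.2648774981498718), (0.020335251465439796, 0.021656814962625504), 68.8297119140625)
0.13 460 [ 0.5616 -0.2647  0.133 ] ((0.5614378452301025, -0.26381126046180725), (0.019151432439684868, 0.018742583692073822), 67.61886596679688)
```

View pics/w5.png

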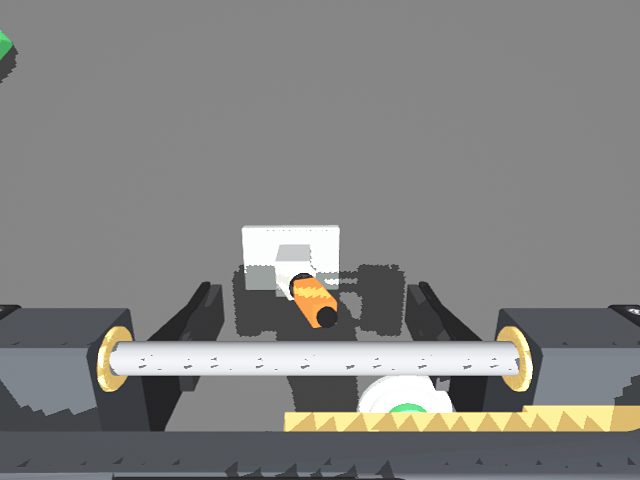

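The holder base is square to the view at (290,258), and the probe runs from the collar at (302,285) to the cap at (327,317), so the lean lies in the closing plane. Now descend over the grip.

Call:
{"method": "drive_tool", "body": {
  "moves": [
    {"delta_pos":[-58,2.5,0],"turn":0,"claw":1},
    {"delta_pos":[0,0,0],"turn":0,"claw":1},
    {"delta_pos":[0,0,40],"turn":0,"claw":1},
    {"delta_pos":[0,0,40],"turn":0,"claw":1},
    {"delta_pos":[0,0,35],"turn":0,"claw":1},
    {"delta_pos":[0,0,0],"turn":0,"claw":1},
    {"delta_pos":[0,0,0],"turn":0,"claw":1},
    {"delta_pos":[0,0,0],"turn":0,"claw":1}
  ]
}}

```text
time_s: 16.62
tcp_pos: [0.5696, -0.2658, 0.1089]
ee_rot: [[-0.378, -0.926, 0.004], [-0.926, 0.378, -0.001], [-0.0, -0.004, -1.0]]
wrist_force: [-0.0, 0.2, -0.1]
gripper_width: 0.999
gripper_force: 0.0
```

Call:
{"method": "drive_tool", "body": {
  "moves": [
    {"delta_pos":[0,1,12],"turn":0,"claw":1},
    {"delta_pos":[0,0,7],"turn":0,"claw":1},
    {"delta_pos":[0,0,0],"turn":0,"claw":1},
    {"delta_pos":[0,0,0],"turn":0,"claw":0.7},
    {"delta_pos":[0,0,0],"turn":0,"claw":0.5}
  ]
}}

```text
time_s: 17.25
tcp_pos: [0.5676, -0.2653, 0.0879]
ee_rot: [[-0.378, -0.926, 0.0], [-0.926, 0.378, -0.0], [-0.0, -0.001, -1.0]]
wrist_force: [-0.1, 0.4, 0.3]
gripper_width: 0.852
gripper_force: 0.0
```

Call:
{"method": "drive_tool", "body": {
  "moves": [
    {"delta_pos":[0,0,0],"turn":0,"claw":0.4},
    {"delta_pos":[0,0,0],"turn":0,"claw":0.3},
    {"delta_pos":[0,0,0],"turn":0,"claw":0.15},
    {"delta_pos":[0,0,0],"turn":0,"claw":0.15}
  ]
}}

```text
time_s: 17.75
tcp_pos: [0.5682, -0.2655, 0.0879]
ee_rot: [[-0.378, -0.926, 0.002], [-0.926, 0.378, -0.001], [-0.0, -0.002, -1.0]]
wrist_force: [3.0, -1.5, -1.7]
gripper_width: 0.403
gripper_force: 4.3
```

Call:
{"method": "drive_tool", "body": {
  "moves": [
    {"delta_pos":[0,0,0],"turn":0,"claw":0.1},
    {"delta_pos":[0,0,0],"turn":0,"claw":0.1},
    {"delta_pos":[0,0,0],"turn":0,"claw":0.1}
  ]
}}

```text
time_s: 18.12
tcp_pos: [0.5705, -0.2663, 0.0895]
ee_rot: [[-0.378, -0.926, 0.008], [-0.926, 0.378, -0.003], [-0.0, -0.008, -1.0]]
wrist_force: [5.5, -2.9, 3.0]
gripper_width: 0.349
gripper_force: 28.0
```

Call:
{"method": "drive_tool", "body": {
  "moves": [
    {"delta_pos":[0,2.7,-7.5],"turn":0,"claw":0.1},
    {"delta_pos":[0,2.7,-7.5],"turn":0,"claw":0.1},
    {"delta_pos":[0,2.7,-7.5],"turn":0,"claw":0.1},
    {"delta_pos":[0,0,0],"turn":0,"claw":0.1}
  ]
}}

```text
time_s: 18.62
tcp_pos: [0.5645, -0.2634, 0.1123]
ee_rot: [[-0.377, -0.926, 0.011], [-0.926, 0.377, -0.003], [-0.001, -0.012, -1.0]]
wrist_force: [7.8, -3.2, 1.5]
gripper_width: 0.341
gripper_force: 27.9
```

Sliding out well with little resistance; continue.

Call:
{"method": "drive_tool", "body": {
  "moves": [
    {"delta_pos":[0,2.7,-7.5],"turn":0,"claw":0.1},
    {"delta_pos":[0,2.7,-7.5],"turn":0,"claw":0.1},
    {"delta_pos":[0,2.7,-7.5],"turn":0,"claw":0.1},
    {"delta_pos":[0,2.7,-7.5],"turn":0,"claw":0.1},
    {"delta_pos":[0,2.7,-7.5],"turn":0,"claw":0.1},
    {"delta_pos":[0,5,-14],"turn":0,"claw":0.1},
    {"delta_pos":[0,0,-20],"turn":0,"claw":0.1},
    {"delta_pos":[0,0,-20],"turn":0,"claw":0.1},
    {"delta_pos":[0,0,0],"turn":0,"claw":0.1},
    {"delta_pos":[0,0,0],"turn":0,"claw":0.1}
  ]
}}

```text
time_s: 19.88
tcp_pos: [0.5413, -0.2547, 0.2004]
ee_rot: [[-0.379, -0.925, -0.003], [-0.925, 0.379, 0.002], [-0.0, 0.004, -1.0]]
wrist_force: [-0.4, -0.3, -1.5]
gripper_width: 0.228
gripper_force: 30.0
```

```bash
python3 - <<'E'
from station import monitor,cams
from h import *
c=cams.capture("side");np.savez("pics/s6.npz",**c);d=cams.capture("wrist");np.savez("pics/w6.npz",**d)
im=np.hstack([cv2.resize(c["color"][230:470,180:420],(400,400)),cv2.resize(d["color"],(400,300))[:,:].copy() if 0 else cv2.resize(d["color"][120:480,140:500],(400,400))])
cv2.imwrite("pics/m6.png",im[:,:,::-1])
E
```

```text
(no output)
```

View pics/m6.png

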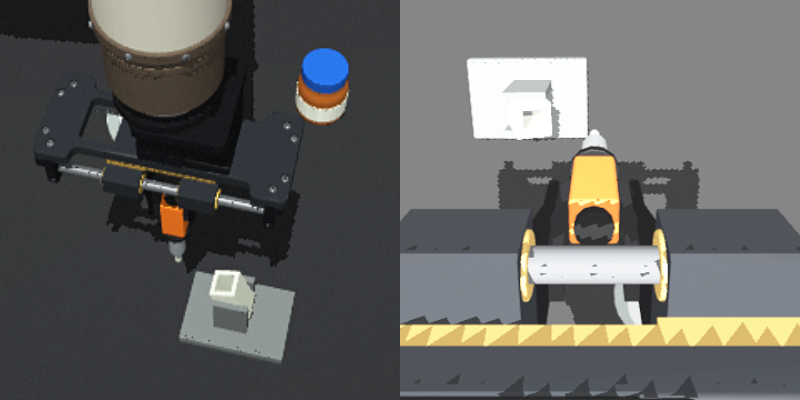

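The left crop shows the probe hanging vertically in the grip, clear of the holder. The right crop shows its cap at (597,225) and tip at (595,132). The 19.8 mm opening means the grip faces lie flush with the pads. Next I measure the tilt and tip.

```bash
cat >tip.py <<'E'
from h import *
def tip(c,s):
    np.set_printoptions(precision=4,suppress=True)
    R,t=s["ee_rot"],s["tcp_pos"]
    L=(cloud(c)-t)@R                      # tool frame
    m=(np.abs(L[...,1])<.02)&(np.abs(L[...,0])<.04)&(L[...,2]>-.07)&(L[...,2]<.095)&(c["range_z"]>0)
    for z in np.arange(-.05,.09,.01):
        q=L[m&(L[...,2]>z)&(L[...,2]<z+.01)]
        if len(q)>3: print(round(z,3),len(q),"y mid",(q[:,1].min()+q[:,1].max())/2,"w",np.ptp(q[:,1]),"x front",np.percentile(q[:,0],90),q[:,0].max())
    q=L[m&(L[...,2]>.02)];print("lowest",q[q[:,2].argsort()][-6:])
E
python3 - <<'E'
from tip import *
from station import monitor
tip(dict(np.load("pics/w6.npz")),monitor.sense())
E
```

```text
-0.05 986 y mid 0.0008179366413297168 w 0.03834450938918941 x front 0.012139089074699069 0.012800148653311307
-0.04 699 y mid 8.798948020869932e-05 w 0.039727649377258215 x front 0.012214542722463752 0.013151268743868237
-0.03 1723 y mid 0.0005711618878802057 w 0.03880592927538637 x front 0.011728222377113122 0.012805713807525784
-0.02 1572 y mid 0.001445084750462431 w 0.03708441480515578 x front 0.011642068423760206 0.012846252246401098
-0.01 757 y mid 0.0013971891000154769 w 0.03719034179385759 x front 0.011843008437250929 0.01266420239122361
0.0 340 y mid 0.001185947819820835 w 0.027780072852827978 x front 0.010609548089790906 0.011166784603254832
0.01 291 y mid 0.001756985395623683 w 0.019954887221678284 x front 0.010443305048253169 0.010758513336239138
0.02 247 y mid 0.0019166686817036413 w 0.019886106614392496 x front 0.010340835370876763 0.010703184127368136
0.03 383 y mid 0.0018406291964512085 w 0.025398225833550198 x front 0.012228187340922226 0.01307746114025203
0.05 47 y mid 0.002184316092607529 w 0.011197019998866605 x front 0.007192884721216385 0.007527969704356365
0.06 105 y mid 0.0021803109607702676 w 0.014254980345199146 x front 0.006914639596624491 0.007344533091637564
0.07 59 y mid 0.0022032913648854097 w 0.014618263986105173 x front 0.00674137287848286 0.0072862196321275535
0.09 16 y mid 0.0023060783285823745 w 0.005718275060838161 x front 0.00222183611587483 0.0023178911299332116
lowest [[ 0.0011  0.0002  0.0936]
 [ 0.0017  0.0009  0.0941]
 [ 0.0001  0.0052  0.0943]
 [ 0.0023  0.0023  0.0944]
 [ 0.     -0.0006  0.0946]
 [ 0.0022  0.003   0.0947]]
```

Call:
{"method": "drive_tool", "body": {
  "moves": [
    {"delta_pos":[-49,22.5,0],"turn":0,"claw":0.1},
    {"delta_pos":[-49,22.5,0],"turn":0,"claw":0.1},
    {"delta_pos":[-49,22.5,0],"turn":0,"claw":0.1},
    {"delta_pos":[-49,22.5,0],"turn":0,"claw":0.1},
    {"delta_pos":[0,0,0],"turn":0,"claw":0.1},
    {"delta_pos":[0,0,20],"turn":0,"claw":0.1},
    {"delta_pos":[0,0,15],"turn":0,"claw":0.1},
    {"delta_pos":[0,0,0],"turn":0,"claw":0.1},
    {"delta_pos":[0,0,0],"turn":0,"claw":0.1},
    {"delta_pos":[0,0,0],"turn":0,"claw":0.1}
  ]
}}

```text
time_s: 21.22
tcp_pos: [0.5341, -0.04, 0.1673]
ee_rot: [[-0.379, -0.926, 0.001], [-0.926, 0.379, 0.0], [-0.001, -0.001, -1.0]]
wrist_force: [0.1, -0.7, -1.0]
gripper_width: 0.226
gripper_force: 30.0
```

```bash
cat >near.py <<'E'
from station import monitor,cams
from h import *
np.set_printoptions(precision=4,suppress=True)
s=monitor.sense();R,t=s["ee_rot"],s["tcp_pos"];print(t,s["gripper_width"])
ims=[]
for n in("wrist","side"):
    c=cams.capture(n);np.savez(f"pics/{n}7.npz",**c)
    P=cloud(c);L=(P-t)@R
    for a,ce,m in blobs(c,(18,60,100),(38,255,255),8):
        p=plane(c,ce,.040)
        if np.hypot(p[0]-.532,p[1]+.037)<.03: print(n,"mark",a,ce,p,"tool",(p-t)@R)
    q=L[(np.hypot(L[...,0],L[...,1])<.012)&(L[...,2]>.083)&(P[...,2]>.046)&(c["range_z"]>0)]
    if len(q): print(n,"tip end z",q[:,2].max(),"x front",q[:,0].max(),"y mid",(q[:,1].min()+q[:,1].max())/2,"w",np.ptp(q[:,1]),len(q))
    print(n,"coup",top_at(c,(.543,-.035),.04,.040,.003))
    u=np.linalg.inv(c["extrinsics"])@np.r_[.532,-.037,.06,1];u=(u[:2]/u[2]*f(c)+[c["cx"],c["cy"]]).astype(int)
    h=60;ims.append(cv2.resize(c["color"][max(u[1]-h,0):u[1]+h,u[0]-h:u[0]+h],(400,400)));print(n,"crop origin",u-h)
cv2.imwrite("pics/m7.png",np.hstack(ims)[:,:,::-1])
E
python3 near.py
```

```text
[ 0.5341 -0.04    0.1673] 0.22631691449418936
wrist tip end z 0.09883288016255279 x front 0.002415313571504314 y mid 0.0020492882831223917 w 0.0057694790238249655 30
wrist coup (((0.5425724983215332, -0.03477705642580986), 0.02499210648238659), array([ 0.5422, -0.0394]), 2279)
wrist crop origin [256 178]
side mark 34 [267.     290.6471] [ 0.5335 -0.0372  0.04  ] tool [-0.0022  0.0017  0.1273]
side tip end z 0.10165639649508672 x front 0.002388135231980227 y mid -0.0002222303290575255 w 0.006307739815309831 16
side coup (((0.5447779893875122, -0.034883007407188416), 0.025477688759565353), array([ 0.5457, -0.0365]), 440)
side crop origin [205 224]
```

View pics/m7.png

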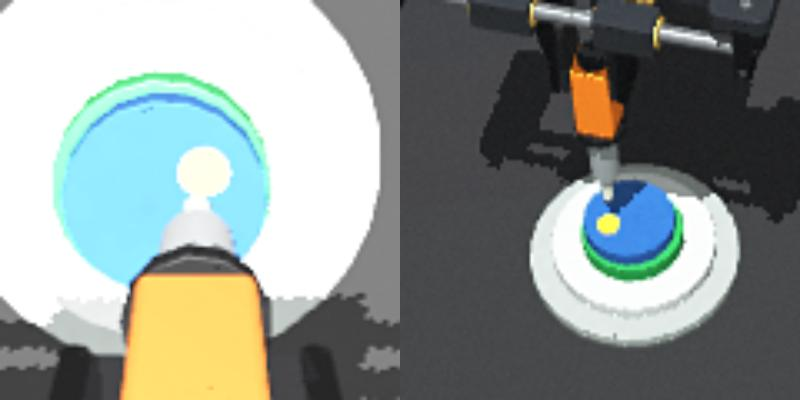

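Left (wrist) crop: the mark is at (204,172), full-frame (317,230), with the tip just short of it at (197,200). Right (side) crop: the tip is above the mark at (608,224).

```bash
python3 - <<'E'
from h import *
from station import monitor
s=monitor.sense();c=dict(np.load("pics/wrist7.npz"))
hsv=cv2.cvtColor(c["color"],cv2.COLOR_RGB2HSV)[222:239,300:335]
m=np.zeros((480,640),np.uint8);m[222:239,300:335]=cv2.inRange(hsv,(10,5,200),(40,120,255))
n,l,st,ce=cv2.connectedComponentsWithStats(m);i=1+st[1:,4].argmax();print(st[i],ce[i])
p=plane(c,ce[i],.04);print(p,(p-s["tcp_pos"])@s["ee_rot"])
p=plane(c,(317.2,229.6),.04);print(p,(p-s["tcp_pos"])@s["ee_rot"])
E
```

```text
[310 223  15  14 164] [316.78658537 229.42073171]
[ 0.53139114 -0.0375187   0.04      ] [-0.00111479  0.00335603  0.12719912]
[ 0.53114184 -0.03725516  0.04      ] [-0.00126434  0.00368654  0.12719889]
```

Call:
{"method": "drive_tool", "body": {
  "moves": [
    {"delta_pos":[-1,1.5,8],"turn":0,"claw":0.1},
    {"delta_pos":[0,0,8],"turn":0,"claw":0.1},
    {"delta_pos":[0,0,4],"turn":0,"claw":0.1},
    {"delta_pos":[0,0,0],"turn":0,"claw":0.1},
    {"delta_pos":[0,0,0],"turn":0,"claw":0.1},
    {"delta_pos":[0,0,0],"turn":0,"claw":0.1}
  ]
}}

```text
time_s: 22.08
tcp_pos: [0.5328, -0.0382, 0.1469]
ee_rot: [[-0.378, -0.926, 0.001], [-0.926, 0.378, 0.0], [-0.0, -0.0, -1.0]]
wrist_force: [0.1, 0.2, -1.4]
gripper_width: 0.224
gripper_force: 30.0
```

```bash
python3 near.py; python3 - <<'E'
from h import *
from station import monitor
s=monitor.sense();print(s["wrist_force"])
E
```

```text
[ 0.5328 -0.0382  0.1469] 0.22352212546934666
wrist tip end z 0.09906803991133935 x front 0.0026681558302174974 y mid 0.002020202708591918 w 0.005780803813671949 30
wrist coup (((0.5426455736160278, -0.03472051024436951), 0.025003965944051743), array([ 0.5431, -0.0406]), 2380)
wrist crop origin [253 185]
side mark 30 [267.0667 290.9333] [ 0.5336 -0.0379  0.04  ] tool [-0.0005 -0.0006  0.1069]
side tip end z 0.09972701649622763 x front 0.0030152578091240194 y mid -0.0003677451011769193 w 0.006661159818835869 18
side coup (((0.5442181825637817, -0.0351424403488636), 0.026056386530399323), array([ 0.546 , -0.0378]), 427)
side crop origin [205 224]
[-0.51480641 -0.54252231 -1.95795697]
```

View pics/m7.png

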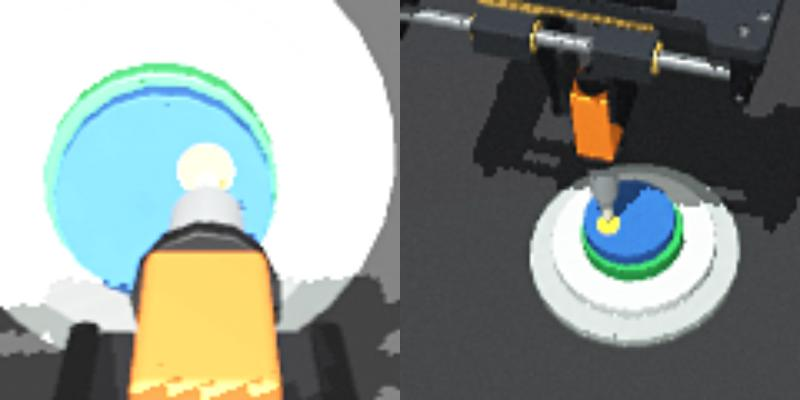

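The tip sits right over the mark in both crops, (206,180) and (608,225), about 7 mm above it. Press down in stages.

Call:
{"method": "drive_tool", "body": {
  "moves": [
    {"delta_pos":[0,0,4],"turn":0,"claw":0.1},
    {"delta_pos":[0,0,3],"turn":0,"claw":0.1},
    {"delta_pos":[0,0,3],"turn":0,"claw":0.1},
    {"delta_pos":[0,0,0],"turn":0,"claw":0.1},
    {"delta_pos":[0,0,0],"turn":0,"claw":0.1},
    {"delta_pos":[0,0,0],"turn":0,"claw":0.1}
  ]
}}

```text
time_s: 22.92
tcp_pos: [0.5327, -0.0382, 0.1368]
ee_rot: [[-0.378, -0.926, 0.0], [-0.926, 0.378, 0.0], [-0.0, -0.0, -1.0]]
wrist_force: [0.2, 0.1, 1.9]
gripper_width: 0.229
gripper_force: 30.0
```

Call:
{"method": "drive_tool", "body": {
  "moves": [
    {"delta_pos":[0,0,2],"turn":0,"claw":0.1},
    {"delta_pos":[0,0,1.5],"turn":0,"claw":0.1},
    {"delta_pos":[0,0,0],"turn":0,"claw":0.1},
    {"delta_pos":[0,0,0],"turn":0,"claw":0.1},
    {"delta_pos":[0,0,0],"turn":0,"claw":0.1},
    {"delta_pos":[0,0,0],"turn":0,"claw":0.1}
  ]
}}

```text
time_s: 23.68
tcp_pos: [0.5327, -0.0382, 0.1332]
ee_rot: [[-0.378, -0.926, 0.0], [-0.926, 0.378, 0.0], [-0.0, -0.0, -1.0]]
wrist_force: [-0.5, 0.4, 1.8]
gripper_width: 0.225
gripper_force: 30.0
```

```bash
python3 near.py; python3 - <<'E'
from station import monitor,cams
import numpy as np
F=[]
for i in range(8):
    cams.capture("top");F.append(monitor.sense()["wrist_force"])
print(np.mean(F,0),np.std(F,0))
E
```

```text
[ 0.5327 -0.0382  0.1332] 0.22490909718139382
wrist tip end z 0.08342963323297954 x front 0.003721766373522034 y mid -8.350217529954864e-05 w 0.0 1
wrist coup (((0.5426470637321472, -0.03471430391073227), 0.025149323046207428), array([ 0.5437, -0.0415]), 2409)
wrist crop origin [253 192]
side mark 23 [266.9565 291.4348] [ 0.5333 -0.0389  0.04  ] tool [ 0.0004 -0.0008  0.0932]
side tip end z 0.08639917154559344 x front 0.0018013704228986608 y mid -0.0016463881145261834 w 0.0 1
side coup (((0.545962393283844, -0.03496333584189415), 0.025813700631260872), array([ 0.5467, -0.0381]), 386)
side crop origin [205 224]
[0.09662825 0.37033691 2.285929  ] [0.39957678 0.46594273 0.37151583]
```

View pics/m7.png

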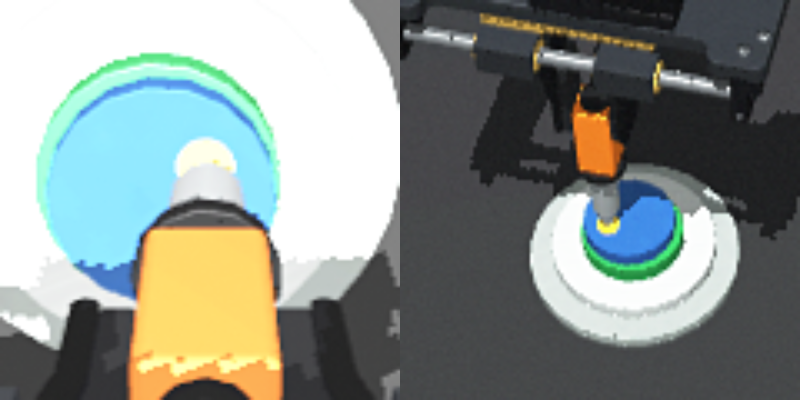

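The tip is on the mark. By geometry it is pushed in about 6–7.5 mm, and the force (about 3 N) gives about 8–9 mm, so both fall inside the 3–11.5 mm window. Handing in.

```bash
python3 -c "
from station import ticket
print(ticket.finish_job())"
```

```text
the job is handed in; nothing more can be done
None
```

I've handed the job in, but the hand-in gave no verdict. The pad and coupon are stacked within about 2 mm of centre on the stage. The gripper still holds the probe upright on the yellow mark, pressing with about 3 N, its tip pushed in an estimated 6–9 mm (half travel is 7 mm).

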